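# Open the safety-capped flask in its bench block

## Task

Stand the square brush-cleaner flask fully home in the square well of the wooden bench block, which keeps it from turning, carrying it upright and with its cap on. Then open its safety cap there: press the cap down, hold it down while you twist it anticlockwise until it is free, and lift it straight up. Finish while still holding the cap in the gripper, level and still, about 8 cm above the open neck, the flask still home in the block; leave the loose things around undisturbed.

Things in the scene. Friction and masses are not known exactly. Their poses are not given: they have to be found in the camera images.
- flask: White plastic square-section flask, 56 x 56 mm and 75 mm high to its flat shoulder, total 96.5 mm to the rim of its round neck (24 mm across), about 0.3 kg without the cap; blank paper labels on two faces. Foot edges rounded about 2.5 mm. Origin: centre of its underside; z up, x and y square to its faces. The only square bottle; stands loose on the bench at the start, cap locked on.
- safety_cap: Black ribbed round push-and-turn cap, 48 mm across, 27 mm high, 0.075 kg, a loose part locked on the flask's neck. Origin: centre of its lower edge, z up. Locked, that edge is 83.5 mm above the flask's underside, 8.5 mm above its flat shoulder (2 mm when pressed: keep fingertips clear of it), and its x axis is within 6 degrees of the flask's. The flask may be carried by its cap.
- cap_top (a point): Centre of the cap's flat top, 110.5 mm above the flask's underside while locked. To open: press the cap down 5 to 6.5 mm (stop at 6.5) and turn it, still pressed, anticlockwise from above, relative to the flask; from 52 to 76 degrees it is free to lift (aim for 64; a stop at 80 binds: turn back off it). Unpressed it turns under 10 degrees and will not lift.
- cap_seal (a joint): Sprung sealing disc inside the cap, resting on the neck rim: slides along the cap's axis; 0 as locked, grows as the cap is pressed, 0.0065 (m) at the stop, negative once the cap is off. It pushes the cap up with 5 N locked, 11 N at 5 mm, 13 N at 6.5 mm. It shows how far the cap is pressed.
- bottle_block: Fixed wooden block screwed to the bench with one screw at either end, 130 mm long (its x), 96 mm wide (its y), 38 mm high, with a square well in the middle, 59 x 59 mm (1.5 mm play all round the flask), 30 mm deep, its mouth chamfered 3 mm, sides parallel to the block's. The flask fits in any of its four quarter turns. Origin: centre of its underside; z up.
- well_floor (a point): Centre of the floor of the block's well, 8 mm above the bench; axes as the block's. The flask is home when its underside rests here.
- flask_rim (a point): Centre of the rim of the flask's neck, 96.5 mm above its underside.
- round_bottle: Bystander: white round bottle with a black cap, 52 mm across and 118 mm high, loose. Origin: centre of its underside.
- nail_tin: Bystander: open grey tin of nails, 66 mm across, 75 mm high, loose. Origin: centre of its underside.
- spool_1: Bystander: turned wooden spool standing upright, 42 mm across, 70 mm high, loose. Origin: centre of its underside.
- chisel_thin: Bystander: thin chisel with a wooden handle, 282 mm long, 26 mm high, lying loose between the two work places, about along world x. Origin: under its middle.
- block_plane: Bystander: small metal block plane, 92 x 155 x 59 mm, loose, at the left. Origin: centre of its underside.

How it is judged:
By the outcome, as a careful person would: the job done as asked, in the order asked, and still so for the second after the job is handed in, while the arm keeps its last pose, push and grip.
It also fails if it takes over 51 s, if anything falls off the work surface, if the arm or the gripper's body presses on something with over 40 N, if the wrist force passes 120 N, or if a joint passes its speed limit or range.

## Robot

A 6-joint arm with a two-finger parallel gripper is mounted at the origin on a cart in front of the work surface, level with it; the furniture and walls round the work are solid. World frame = base frame: x ahead of the robot, y to its left, z up, the work surface at z = 0. Lengths are in m, angles in rad, forces in N, time in s.
With the tool pointing down it reaches from about 0.275 to 0.825 m from the base axis. Payload 4.9 kg.
Tool frame: the origin (TCP) lies between the finger pads; the fingertips stand 11 mm ahead of it and the grasp point (between the pads) lies 8 mm behind it; z points along the fingers, y is the line along which they close (so a half turn about z gives the same grasp; the last joint's range is limited). The gripper opens to 85 mm and grips with 20 to 120 N. Pads are 22 mm wide; open, the fingers measure 114 mm over their backs; the gripper's body (76 mm by 85 mm) begins 54 mm behind the grasp point. The pads swing forward as they close: fully open they stand 13 mm farther back than shut.
Start: joints at [-1.362, 0.326, -0.193, 1.052, 0, 1.437], TCP at [0.185, -0.518, 0.217] pointing down, gripper open.
Joint ranges: [-2.65, 2.65], [-0.97, 1.79], [-1.3, 1.35], [-1.93, 2.1], [-1.47, 1.37], [-3.14, 3.14]. Speed limits (rad/s): [2.57, 2.57, 3.14, 3.14, 3.14, 3.14].

## Interface

Orientations are given as a rotation vector (axis times angle).
In Python, from rig import * gives the robot as it stands.
- The arm moves only by the shell command python3 -m crank 'ROWS' [OPENING] [FORCE]. ROWS is JSON, a list that holds one entry, the list of rows, each a list of 4 numbers: the shift along the tool's x, y, z in m, then the turn about the tool's z in degrees. In form: [[[x, y, z, twist], ...]]. A call has 1 to 12 rows; each row shifts and turns the commanded pose from where the row before left it, along the tool's axes as they then stand; what a row does not reach is not made up. A row lasts 1/8 s, in which the tool goes at most 62.5 mm and 10.7 degrees, less where a joint would pass 70% of its speed; a pose out of reach is approached as far as the arm can. A call is refused whole if a number of a shift passes 0.0625 or a number of a turn 10.7, either way. A call with a gripper value outside its range is refused whole. OPENING is the finger opening in m, from 0 to 0.0854, set as the call begins (- or left out, the last holds). The fingers move at their own pace and stop on an object; FORCE is the grip in N (left out, the last holds). Time passes only in rows, so rows that do not move let the fingers close. It gives the time, the measured TCP pose, the force, the opening and the grip force at its end, in the units of the state.
- observe(): the state, without advancing time (a new reading comes with each control period).
- read_camera(name): name is "scene" or "top"; returns (picture, depth): 400x640x3 uint8, red, green, blue; 400x640 float32, m along the optical axis (not along the pixel's ray), 0 where there is no reading.
- camera_params(name): a dict with "mtx" (3x3 intrinsics, pixels), "dist_coeffs" ([k1, k2, p1, p2, k3] as OpenCV has them; the pictures are not rectified), "R" (3x3) and "t" (3): a world point X has camera coordinates R X + t. Camera axes: x right, y down, z forward; pixel columns grow to the right and rows downward; lengths in m; the calibration is good to about 2 mm. A picture is of the moment at which its call begins. camera_params takes no time and is no camera call.
- hand_in(): hands the job in; it is judged then, once.
Trained networks look in the newest picture that a camera, given by its name, has taken for a name from the list of things; names that differ only in an ending like _2 or _b are one class to them, and where a whole thing is asked for, a point or a joint stands for the part that bears it (a point fixed in the world has none). Each returns a list of dicts, best first, with "conf" (0 to 1); they miss things now and then, are a little off and sometimes report something else, mostly with a low value. They report only what shows in the picture. A call takes as long as a camera call.
- search_frame(camera, query): "point" ([row, column] in pixels, amid what is visible of it).
The state is a dict: "t": time; "joint_positions": joint angles; "qvel": joint speeds; "joint_efforts": joint torques, N m; "eef_pos": TCP position; "tcp_rot": TCP orientation; "force": force on the tool from outside, world axes, zero at the start; "wrist_torque": the same for the moment, N m; "finger_gap": opening from 0.0 (shut) to 1.0 (fully open); "grip_force": force on a finger pad.
Only numpy, scipy, OpenCV 4.12 (cv2) and the standard library are available. Lean on these libraries where they do the work, as an engineer would, in place of code of your own. Each camera call takes 0.05 s, during which the arm holds its last target. There are 200 camera calls.

## Working session

There is one attempt and no reset: what is moved stays moved. The work goes in short steps, Python scripts to look and compute and a shell command to move; the robot and the scene stay as the last step left them, time stands still between calls to the robot, and variables do not carry over. Pictures are saved under pics/ and viewed, at most 10 in all, crops included, and the job is handed in when it is done.

```bash
mkdir -p pics; cat > h.py <<'E'
from rig import *
import numpy as np, cv2
def world(cam,rc,d):
    p=camera_params(cam);u=cv2.undistortPoints(np.array([[[rc[1],rc[0]]]],float),np.array(p['mtx']),np.array(p['dist_coeffs']))[0,0]
    return np.array(p['R']).T@(np.array([u[0]*d,u[1]*d,d])-np.array(p['t']))
def cloud(cam,D):
    p=camera_params(cam);h,w=D.shape
    c,r=np.meshgrid(np.arange(w),np.arange(h))
    u=cv2.undistortPoints(np.stack([c,r],-1).reshape(-1,1,2).astype(float),np.array(p['mtx']),np.array(p['dist_coeffs']))[:,0]
    d=D.reshape(-1,1);X=np.hstack([u*d,d])-np.array(p['t'])
    X=X@np.array(p['R']);X[d[:,0]==0]=np.nan
    return X.reshape(h,w,3)
E
python3 - <<'E'
from h import *
for cam in ['scene','top']:
    I,D=read_camera(cam);cv2.imwrite(f'pics/{cam}0.png',I[:,:,::-1]);np.savez(f'{cam}0.npz',I=I,D=D)
    X=cloud(cam,D)
    for q in ['flask','safety_cap','bottle_block','round_bottle','nail_tin','spool_1','chisel_thin','block_plane']:
        for o in search_frame(cam,q)[:2]:
            r,c=map(int,np.round(o['point']));print(cam,q,round(o['conf'],2),r,c,X[r,c].round(3))
print(observe())
E
```

```text
scene flask 0.93 181 418 [ 0.53  -0.189  0.037]
scene safety_cap 0.7 158 417 [ 0.536 -0.184  0.107]
scene bottle_block 0.65 248 331 [0.548 0.199 0.009]
scene round_bottle 0.7 195 300 [0.708 0.115 0.062]
scene nail_tin 0.56 160 364 [ 0.701 -0.173  0.069]
scene spool_1 0.58 184 332 [ 0.708 -0.021  0.043]
scene chisel_thin 0.81 219 352 [0.575 0.077 0.019]
scene chisel_thin 0.62 179 417 [ 0.53  -0.183  0.046]
scene block_plane 0.93 313 286 [0.459 0.444 0.043]
scene block_plane 0.51 250 336 [0.533 0.201 0.01 ]
top flask 0.79 226 427 [ 0.538 -0.18   0.034]
top safety_cap 0.65 223 442 [ 0.545 -0.199  0.112]
top bottle_block 0.68 226 290 [0.536 0.211 0.005]
top round_bottle 0.89 161 334 [0.712 0.087 0.097]
top round_bottle 0.23 164 377 [ 0.708 -0.033  0.073]
top nail_tin 0.91 160 429 [ 0.733 -0.196  0.005]
top spool_1 0.58 164 378 [ 0.709 -0.037  0.069]
top spool_1 0.25 240 220 [0.495 0.402 0.047]
top chisel_thin 0.77 211 345 [0.58  0.052 0.02 ]
top block_plane 0.72 239 222 [0.498 0.398 0.042]
{'t': 0.9, 'joint_positions': array([-1.36221618e+00,  3.26133744e-01, -1.92592694e-01,  1.05200644e+00,
       -2.70096467e-05,  1.43659004e+00]), 'qvel': array([ 8.58920873e-04,  1.22571426e-03, -7.05265847e-04, -5.31523461e-04,
       -1.81054783e-03, -6.61452420e-05]), 'joint_efforts': array([-6.37796202e-04, -4.43321764e+01,  2.62754184e+01,  1.00096087e-03,
       -1.49771022e-04, -2.54728612e-07]), 'eef_pos': array([ 0.18486611, -0.51802459,  0.21721973]), 'tcp_rot': array([ 3.09549889e+00,  5.35804356e-01, -3.86910301e-05]), 'force': array([-0.66914526,  0.12244893,  0.75770232]), 'wrist_torque': array([ 0.0601369 , -0.0096504 ,  0.04347547]), 'grip_force': 0.0, 'finger_gap': 0.9966577200588204}
```

```bash
python3 -c "
import cv2;cv2.imwrite('pics/both.png',cv2.resize(cv2.vconcat([cv2.imread('pics/scene0.png'),cv2.imread('pics/top0.png')]),(480,600)))"
```

```text
(no output)
```

View pics/top0.png

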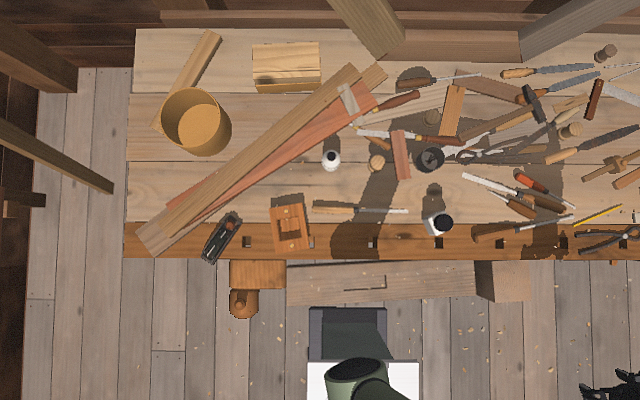

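View pics/scene0.png

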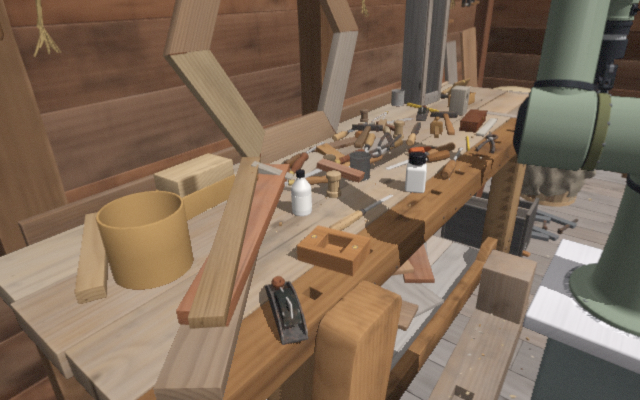

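The top view shows the block at about row 227, col 290, and the capped flask at row 222, col 437. The chisel lies between them at row 210, and the bottle, spool and tin stand behind at row 160. The scene view agrees, with the flask at (181,418) and the block at (248,331). Next I'll fit poses from the depth data.

```bash
cat > fit.py <<'E'
from h import *
def load(f,cam):
    z=np.load(f);return z['I'],cloud(cam,z['D'])
if __name__=='__main__':
  for cam in ['scene','top']:
    I,X=load(f'{cam}0.npz',cam)
    P=X.reshape(-1,3)
    def sel(c,r,z0,z1): return P[(np.hypot(P[:,0]-c[0],P[:,1]-c[1])<r)&(P[:,2]>z0)&(P[:,2]<z1)]
    b=sel((.535,.2),.09,.034,.043)
    print(cam,'block',len(b),np.median(b[:,2]),cv2.minAreaRect(b[:,:2].astype(np.float32)*1000))
    c=sel((.54,-.187),.05,.105,.117)
    print('captop',len(c),c.mean(0),np.ptp(c,0), cv2.minEnclosingCircle(c[:,:2].astype(np.float32)*1000))
    s=sel((.54,-.187),.06,.012,.073)
    print('body',len(s),s.mean(0),np.ptp(s,0),cv2.minAreaRect(s[:,:2].astype(np.float32)*1000))
    for n,cc in [('tin',(.70,-.173)),('bot',(.71,.1)),('spool',(.71,-.03))]:
        a=sel(cc,.05,.015,.13);print(n,len(a),a.min(0).round(3),a.max(0).round(3))
    a=sel((.58,.06),.2,.008,.03);a=a[(abs(a[:,1]-.04)<.14)&(a[:,0]>.555)&(a[:,0]<.63)&(a[:,1]<.12)];print('chisel',a.min(0).round(3),a.max(0).round(3))
  big=[]
  for cam,(r,c) in {'top':(227,290),'scene':(178,417)}.items():
    I=cv2.imread(f'pics/{cam}0.png');big.append(cv2.resize(I[r-32:r+32,c-32:c+32],(380,380),interpolation=cv2.INTER_NEAREST))
  cv2.imwrite('pics/crop.png',cv2.hconcat(big))
E
python3 fit.py
```

```text
scene block 1251 0.039499569586559084 ((530.3016967773438, 212.66871643066406), (130.91513061523438, 101.13139343261719), 9.88956356048584)
captop 116 [ 0.54352139 -0.19934439  0.11134382] [0.04496036 0.04669373 0.01013642] ((545.0484619140625, -203.52548217773438), 24.503461837768555)
body 412 [ 0.53548615 -0.18214123  0.04351078] [0.05552677 0.06379361 0.06067236] ((534.4476928710938, -193.04403686523438), (68.09542083740234, 39.366661071777344), 51.64078140258789)
tin 304 [ 0.683 -0.218  0.016] [ 0.746 -0.125  0.08 ]
bot 692 [0.694 0.077 0.015] [0.744 0.123 0.122]
spool 307 [ 0.691 -0.055  0.015] [ 0.735 -0.012  0.074]
chisel [ 0.571 -0.082  0.008] [0.59  0.12  0.028]
top block 1050 0.03743892734595925 ((529.4659423828125, 211.0498504638672), (130.1850128173828, 96.25305938720703), 9.958477020263672)
captop 235 [ 0.54722191 -0.20521076  0.11002634] [0.04251149 0.04597151 0.00975908] ((548.9424438476562, -205.66015625), 24.003480911254883)
body 182 [ 0.54688447 -0.18655018  0.05136649] [0.06400118 0.06993342 0.06095031] ((547.06103515625, -204.08450317382812), (54.64566421508789, 55.68772506713867), 25.541532516479492)
tin 239 [ 0.676 -0.219  0.016] [ 0.749 -0.123  0.079]
bot 321 [0.696 0.069 0.016] [0.747 0.119 0.123]
spool 218 [ 0.693 -0.057  0.015] [ 0.735 -0.016  0.075]
chisel [ 0.574 -0.076  0.008] [0.595 0.118 0.028]
```

View pics/crop.png

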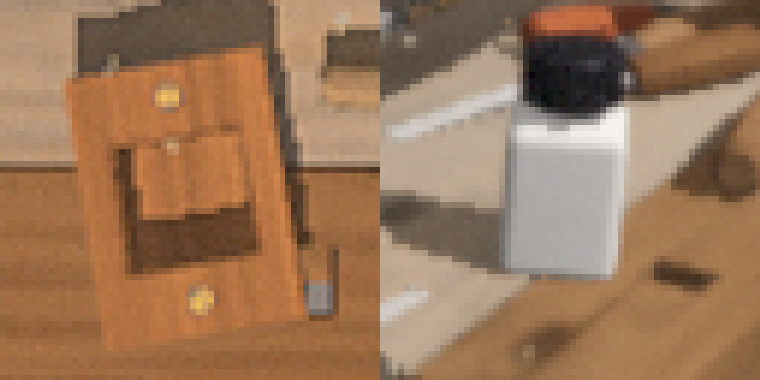

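The crop shows the block with its well square to it (about 10° yaw), and the flask showing mainly one face to the scene camera. One more refinement, for the flask's yaw and position, and then I'll move.

```bash
python3 - <<'E'
from fit import *
from scipy.optimize import minimize,least_squares
for cam in ['scene','top']:
    I,X=load(f'{cam}0.npz',cam);P=X.reshape(-1,3);C=I.reshape(-1,3).astype(int)
    dd=np.hypot(P[:,0]-.547,P[:,1]+.205)
    w=(C.min(1)>120)&(np.ptp(C,axis=1)<40)
    s=P[(dd<.05)&(P[:,2]>.008)&(P[:,2]<.085)&w]
    # body surface fit: signed distance to box, robust
    def f(v,s=s,top=.075):
        c,sn=np.cos(v[2]),np.sin(v[2]);x=s[:,0]-v[0];y=s[:,1]-v[1]
        q=np.stack([abs(c*x+sn*y)-.028,abs(-sn*x+c*y)-.028,s[:,2]-top],1)
        return np.where(q.max(1)>0,np.linalg.norm(np.maximum(q,0),axis=1),q.max(1))
    best=min((least_squares(f,[.547,-.205,np.radians(a)],loss='soft_l1',f_scale=.001) for a in range(0,90,10)),key=lambda r:r.cost)
    print(cam,len(s),best.x[:2].round(4),np.degrees(best.x[2])%90,'cost',best.cost,'rms',np.sqrt(np.mean(best.fun**2)))
    k=P[(dd<.05)&(P[:,2]>.088)&(P[:,2]<.116)&(C.max(1)<110)]
    def g(v):
        r=np.hypot(k[:,0]-v[0],k[:,1]-v[1])-.024;q=np.stack([r,k[:,2]-.1105],1)
        return np.where(q.max(1)>0,np.linalg.norm(np.maximum(q,0),axis=1),q.max(1))
    b=least_squares(g,[.547,-.205],loss='soft_l1',f_scale=.001);print(' cap',len(k),b.x.round(4),np.sqrt(np.mean(b.fun**2)))
    s=P[(np.hypot(P[:,0]-.53,P[:,1]-.211)<.095)&(P[:,2]>.008)&(P[:,2]<.045)&(C[:,0]-C[:,2]>40)]
    def h(v):
        c,sn=np.cos(v[2]),np.sin(v[2]);x=s[:,0]-v[0];y=s[:,1]-v[1];x,y=c*x+sn*y,-sn*x+c*y
        q=np.stack([abs(x)-.065,abs(y)-.048,s[:,2]-.038],1);o=np.where(q.max(1)>0,np.linalg.norm(np.maximum(q,0),axis=1),q.max(1))
        m=np.maximum(abs(x),abs(y))<.036
        return np.where(m,0,o)
    b=least_squares(h,[.53,.211,.17],loss='soft_l1',f_scale=.001);print(' block',len(s),b.x[:2].round(4),np.degrees(b.x[2]),np.sqrt(np.mean(b.fun**2)))
E
```

```text
scene 512 [ 0.548  -0.2063] 24.248896840926168 cost 0.0005251128663389184 rms 0.002023995940442817
 cap 202 [ 0.5466 -0.207 ] 0.002088006847637525
 block 2394 [0.5306 0.2123] 10.042061771585583 0.004650300564684467
top 148 [ 0.5447 -0.2078] 26.07831921822408 cost 0.00013038439395067478 rms 0.002102577430996867
 cap 262 [ 0.5465 -0.2072] 0.0016857005188757124
 block 1370 [0.53   0.2084] 5.834955269075328 0.004641763158403225
```

```bash
python3 -m crank '[[[0,0,0,-10],[0,0,0,-10],[0,0,0,-10],[0,0,0,-10],[0,0,0,-10],[0,0,0,-10],[0,0,0,-10.4],[0,0,0,0]]]' 0.0854 60
```

```text
t: 1.9
eef_pos: [0.1849, -0.518, 0.2172]
tcp_rot: [2.223, 2.22, 0.0]
force: [0.6, -0.5, -0.5]
finger_gap: 1.001
grip_force: 0.0
```

```bash
python3 -m crank '[[[0.0311,0.0362,0,0],[0.0311,0.0362,0,0],[0.0311,0.0362,0,0],[0.0311,0.0362,0,0],[0.0311,0.0362,0,0],[0.0311,0.0362,0,0],[0.0311,0.0362,0,0],[0.0311,0.0362,0,0],[0.0311,0.0362,0,0],[0.0311,0.0362,0,0],[0,0,0,0]]]'; python3 -c "
from rig import *
print(observe())"
```

```text
t: 3.28
eef_pos: [0.5486, -0.2046, 0.2169]
tcp_rot: [2.219, 2.224, 0.001]
force: [-0.7, -0.9, -0.9]
finger_gap: 1.003
grip_force: 0.0
{'t': 3.275, 'joint_positions': array([-4.83224122e-01,  3.91910463e-01, -9.65435762e-02,  1.08200866e+00,
        4.53751142e-04,  1.08520359e+00]), 'qvel': array([-0.05511806, -0.01822605, -0.03465129,  0.00408225, -0.02988798,
       -0.02870018]), 'joint_efforts': array([  1.54556528, -47.74793386,  27.20184267,  -0.13491235,
         0.23084048,   0.1193576 ]), 'eef_pos': array([ 0.54857407, -0.2045659 ,  0.21691851]), 'tcp_rot': array([2.21867886e+00, 2.22394044e+00, 8.36024281e-04]), 'force': array([-0.72151948, -0.86245111, -0.91517425]), 'wrist_torque': array([-0.00781056, -0.00154479,  0.00286673]), 'grip_force': 0.0, 'finger_gap': 1.0030080622194888}
```

```bash
python3 -m crank '[[[0,0,0.02,0],[0,0,0.02,0],[0,0,0.02,0],[0,0,0.02,0],[0,0,0.02,0],[0,0,0.015,0],[0,0,0.006,0],[0,0,0,0],[0,0,0,0]]]'; python3 - <<'E'
from h import *
I,D=read_camera('scene');cv2.imwrite('pics/a.png',cv2.resize(I[90:220,340:500][:,:,::-1],None,fx=4,fy=4))
I,D=read_camera('top');cv2.imwrite('pics/at.png',I[:,:,::-1])
E
```

```text
t: 4.4
eef_pos: [0.5472, -0.2071, 0.0969]
tcp_rot: [2.22, 2.221, 0.001]
force: [0.1, 0.0, 0.3]
finger_gap: 1.0
grip_force: 0.0
```

View pics/a.png

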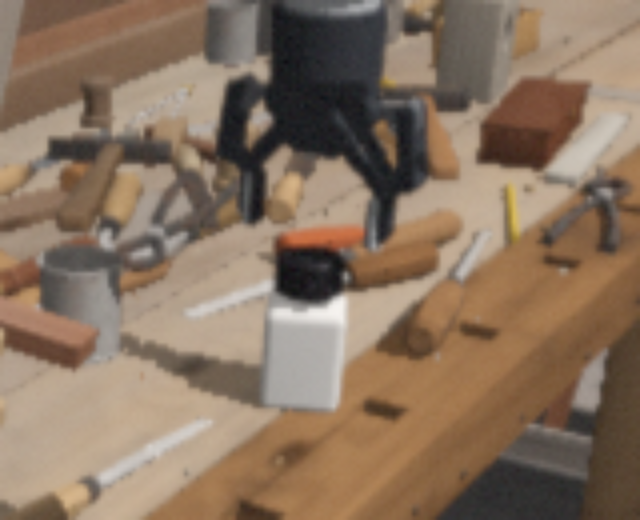

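```bash
python3 - <<'E'
from h import *
p=camera_params('scene')
def pr(X): 
    a=cv2.projectPoints(np.array([X],float),cv2.Rodrigues(np.array(p['R']))[0],np.array(p['t']),np.array(p['mtx']),np.array(p['dist_coeffs']))[0][0,0]
    return ((a-[340,90])*4).round()
for z in (.08,.099,.12,.14): print(z,pr((.505,-.207,z)),pr((.59,-.207,z)))
print('cap',pr((.5468,-.207,.1105)),pr((.5468,-.207,0)))
print(observe()['eef_pos'])
E
```

```text
0.08 [361. 308.] [251. 283.]
0.099 [363. 282.] [253. 258.]
0.12 [366. 254.] [255. 230.]
0.14 [369. 226.] [257. 204.]
cap [309. 255.] [298. 397.]
[ 0.5471838  -0.20700801  0.09694462]
```

```bash
python3 - <<'E'
from h import *
for cam in ('scene','top'):
    I,D=read_camera(cam);X=cloud(cam,D)
    P=X.reshape(-1,3);m=(abs(P[:,1]+.207)<.03)&(abs(P[:,0]-.547)<.09)&(P[:,2]>.09)&(P[:,2]<.3)
    Q=P[m]
    for x0 in np.arange(.47,.63,.01):
        q=Q[(Q[:,0]>=x0)&(Q[:,0]<x0+.01)]
        if len(q): print(cam,round(x0,3),len(q),'zmin',np.sort(q[:,2])[:4].round(3),'ymed',np.median(q[:,1]).round(3),'zmax',q[:,2].max().round(3))
E
```

```text
scene 0.47 99 zmin [0.172 0.174 0.174 0.174] ymed -0.203 zmax 0.229
scene 0.48 87 zmin [0.157 0.165 0.168 0.169] ymed -0.197 zmax 0.232
scene 0.49 120 zmin [0.127 0.128 0.128 0.131] ymed -0.2 zmax 0.229
scene 0.5 131 zmin [0.127 0.131 0.132 0.133] ymed -0.2 zmax 0.287
scene 0.51 276 zmin [0.177 0.18  0.182 0.183] ymed -0.196 zmax 0.3
scene 0.52 197 zmin [0.091 0.091 0.091 0.092] ymed -0.19 zmax 0.3
scene 0.53 126 zmin [0.092 0.092 0.092 0.093] ymed -0.191 zmax 0.3
scene 0.54 109 zmin [0.09  0.091 0.092 0.092] ymed -0.195 zmax 0.296
scene 0.55 109 zmin [0.09  0.092 0.093 0.095] ymed -0.195 zmax 0.292
scene 0.56 87 zmin [0.09  0.091 0.094 0.095] ymed -0.192 zmax 0.296
scene 0.57 87 zmin [0.183 0.186 0.186 0.186] ymed -0.192 zmax 0.292
scene 0.58 62 zmin [0.128 0.13  0.13  0.131] ymed -0.197 zmax 0.286
scene 0.59 106 zmin [0.13  0.131 0.131 0.132] ymed -0.201 zmax 0.228
scene 0.6 106 zmin [0.136 0.137 0.139 0.141] ymed -0.201 zmax 0.231
scene 0.61 66 zmin [0.17  0.173 0.173 0.174] ymed -0.197 zmax 0.231
scene 0.62 2 zmin [0.179 0.192] ymed -0.196 zmax 0.192
top 0.47 27 zmin [0.172 0.174
[... 256 characters left out ...]
2 0.186 0.187 0.187] ymed -0.195 zmax 0.3
top 0.52 69 zmin [0.091 0.092 0.092 0.099] ymed -0.185 zmax 0.299
top 0.53 42 zmin [0.091 0.091 0.098 0.103] ymed -0.194 zmax 0.293
top 0.54 50 zmin [0.092 0.093 0.095 0.1  ] ymed -0.194 zmax 0.114
top 0.55 48 zmin [0.092 0.092 0.092 0.097] ymed -0.195 zmax 0.284
top 0.56 44 zmin [0.091 0.094 0.095 0.099] ymed -0.195 zmax 0.299
top 0.57 50 zmin [0.184 0.185 0.187 0.188] ymed -0.187 zmax 0.298
top 0.58 61 zmin [0.127 0.127 0.128 0.129] ymed -0.198 zmax 0.286
top 0.59 71 zmin [0.131 0.132 0.134 0.137] ymed -0.203 zmax 0.227
top 0.6 84 zmin [0.142 0.164 0.166 0.169] ymed -0.202 zmax 0.231
top 0.61 45 zmin [0.172 0.176 0.177 0.178] ymed -0.195 zmax 0.231
```

```bash
cat > tips.py <<'E'
from h import *
import sys
def tips():
    e=observe()['eef_pos'];out=[]
    for cam in ('scene','top'):
        I,D=read_camera(cam);P=cloud(cam,D).reshape(-1,3)
        m=(abs(P[:,1]-e[1])<.03)&(abs(P[:,0]-e[0])<.09)&(P[:,2]>.09)&(P[:,2]<.25)
        Q=P[m];d=Q[:,0]-e[0]
        for nm,k in (('near',(d<-.026)),('far',(d>.026)),('bodymid',(abs(d)<.02)&(Q[:,2]>.125))):
            q=Q[k]
            if len(q): print(cam,nm,'z',np.sort(q[:,2])[:5].round(3),'tip x',q[q[:,2]<np.sort(q[:,2])[0]+.02][:,0].min().round(3),q[q[:,2]<np.sort(q[:,2])[0]+.02][:,0].max().round(3),'y',q[q[:,2]<np.sort(q[:,2])[0]+.02][:,1].min().round(3),q[q[:,2]<np.sort(q[:,2])[0]+.02][:,1].max().round(3))
    print(observe())
tips()
E
python3 -m crank '[[[0,0,0,0],[0,0,0,0],[0,0,0,0],[0,0,0,0]]]' 0.056 60; python3 tips.py
```

```text
t: 5.1
eef_pos: [0.5466, -0.2068, 0.0962]
tcp_rot: [-2.221, -2.222, 0.0]
force: [-0.0, 0.1, -0.2]
finger_gap: 0.657
grip_force: 0.0
scene near z [0.118 0.118 0.119 0.119 0.119] tip x 0.505 0.518 y -0.212 -0.192
scene far z [0.117 0.118 0.118 0.119 0.12 ] tip x 0.573 0.587 y -0.218 -0.195
scene bodymid z [0.185 0.186 0.186 0.186 0.186] tip x 0.527 0.567 y -0.201 -0.186
top near z [0.124 0.124 0.125 0.125 0.126] tip x 0.509 0.519 y -0.201 -0.195
top far z [0.112 0.115 0.115 0.117 0.118] tip x 0.574 0.587 y -0.206 -0.195
top bodymid z [0.178 0.181 0.184 0.189 0.191] tip x 0.527 0.566 y -0.191 -0.189
{'t': 5.2, 'joint_positions': array([-4.87884525e-01,  4.92870223e-01, -2.67302398e-01,  8.10665126e-01,
       -4.15919206e-05,  1.08224069e+00]), 'qvel': array([-0.00016668, -0.00087047, -0.00203767, -0.00095571,  0.00108764,
       -0.0003006 ]), 'joint_efforts': array([ 3.01553111e-03, -4.99160171e+01,  2.32525492e+01,  1.82657757e-03,
       -4.12102941e-05,  2.06816776e-05]), 'eef_pos': array([ 0.54664113, -0.20678172,  0.09615735]), 'tcp_rot': array([-2.22067654e+00, -2.22216736e+00,  8.15202286e-05]), 'force': array([-0.01567878, -0.23222372,  0.71141824]), 'wrist_torque': array([-0.01751582, -0.00312431, -0.0267348 ]), 'grip_force': 0.0, 'finger_gap': 0.659318275756597}
```

The depth data from both cameras puts the fingertips about 25 mm higher than the reported TCP implies. They are at z≈0.117, just above the cap top at 0.1105. I'll go by vision: open a little and descend in two stages.

```bash
python3 -m crank '[[[0,0,0,0],[0,0,0.005,0],[0,0,0.005,0],[0,0,0.005,0],[0,0,0.005,0],[0,0,0.005,0],[0,0,0,0],[0,0,0,0]]]' 0.068 60; python3 tips.py | head -4
```

```text
t: 6.2
eef_pos: [0.5467, -0.2068, 0.0712]
tcp_rot: [2.221, 2.222, 0.0]
force: [0.1, -0.4, -0.1]
finger_gap: 0.796
grip_force: 0.0
scene near z [0.095 0.096 0.097 0.098 0.098] tip x 0.499 0.513 y -0.215 -0.193
scene far z [0.095 0.096 0.096 0.097 0.098] tip x 0.58 0.595 y -0.219 -0.193
scene bodymid z [0.16  0.16  0.16  0.162 0.162] tip x 0.527 0.566 y -0.201 -0.186
top near z [0.101 0.102 0.104 0.105 0.107] tip x 0.503 0.514 y -0.2 -0.195
```

```bash
python3 -m crank '[[[0,0,0.003,0],[0,0,0,0],[0,0,0,0],[0,0,0,0],[0,0,0,0],[0,0,0,0],[0,0,0,0]]]' 0.03 70; python3 tips.py
```

```text
t: 7.18
eef_pos: [0.5467, -0.2069, 0.0683]
tcp_rot: [2.221, 2.222, -0.0]
force: [-2.1, 0.2, 4.3]
finger_gap: 0.541
grip_force: 71.1
scene near z [0.09  0.092 0.093 0.094 0.094] tip x 0.509 0.52 y -0.214 -0.192
scene far z [0.093 0.095 0.097 0.097 0.098] tip x 0.574 0.583 y -0.202 -0.194
scene bodymid z [0.147 0.148 0.149 0.149 0.15 ] tip x 0.527 0.567 y -0.218 -0.188
top near z [0.091 0.094 0.101 0.103 0.115] tip x 0.514 0.519 y -0.2 -0.199
top far z [0.097 0.098 0.098 0.103 0.104] tip x 0.575 0.583 y -0.2 -0.195
top bodymid z [0.151 0.151 0.154 0.161 0.161] tip x 0.527 0.565 y -0.19 -0.189
{'t': 7.275, 'joint_positions': array([-4.87877188e-01,  5.24486656e-01, -2.96335988e-01,  7.49784730e-01,
       -1.36251016e-04,  1.08223086e+00]), 'qvel': array([ 0.0004942 , -0.00121001, -0.00102272, -0.00163846,  0.00043461,
        0.00042826]), 'joint_efforts': array([ 5.86827826e-01, -4.79765546e+01,  2.15762275e+01, -5.27327266e-01,
        3.26715885e-01, -3.31301533e-03]), 'eef_pos': array([ 0.54672142, -0.20685356,  0.06825194]), 'tcp_rot': array([ 2.22052095e+00,  2.22204979e+00, -1.17721331e-04]), 'force': array([-1.45844841, -0.67856426,  4.71897163]), 'wrist_torque': array([-0.07926995,  0.33902299, -0.0090466 ]), 'grip_force': 71.09661798924208, 'finger_gap': 0.5436241243127025}
```

```bash
python3 -m crank '[[[0,0,-0.004,0],[0,0,-0.008,0],[0,0,-0.012,0],[0,0,-0.012,0],[0,0,-0.012,0],[0,0,-0.012,0],[0,0,-0.01,0],[0,0,-0.006,0],[0,0,-0.004,0],[0,0,0,0],[0,0,0,0]]]'; python3 - <<'E'
from h import *
I,D=read_camera('scene');cv2.imwrite('pics/b.png',cv2.resize(I[80:230,330:510][:,:,::-1],None,fx=3,fy=3))
E
```

```text
t: 8.65
eef_pos: [0.5464, -0.2066, 0.1478]
tcp_rot: [-2.22, -2.222, 0.0]
force: [0.0, -0.1, -3.2]
finger_gap: 0.543
grip_force: 72.2
```

View pics/b.png

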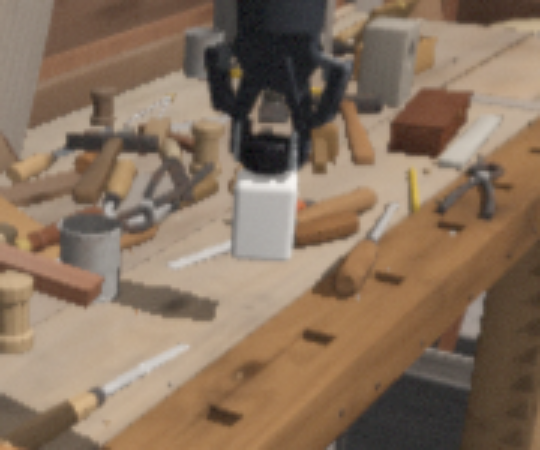

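The picture shows the flask hanging upright from the cap at about (215,265), clear of everything. Now I'll carry it over to the block.

```bash
python3 -m crank '[[[0.02,-0.0013,0,0],[0.036,-0.0013,0,0],[0.036,-0.0013,0,0],[0.036,-0.0013,0,0],[0.036,-0.0013,0,0],[0.036,-0.0013,0,0],[0.036,-0.0013,0,0],[0.036,-0.0013,0,0],[0.036,-0.0013,0,0],[0.036,-0.0013,0,0],[0.036,-0.0013,0,0],[0.02,-0.0013,0,0]]]'
```

```text
t: 10.2
eef_pos: [0.5297, 0.1955, 0.1481]
tcp_rot: [-2.218, -2.224, 0.0]
force: [-0.2, -0.2, -2.5]
finger_gap: 0.543
grip_force: 72.2
```

```bash
python3 -m crank '[[[0.0185,-0.0004,0,0],[0,0,0,5],[0,0,0,5],[0,0,0,5],[0,0,0,0],[0,0,0,0],[0,0,0,0]]]'; cat > rel.py <<'E'
from fit import *
from scipy.optimize import least_squares
e=observe()['eef_pos'];z0=e[2]-.0683;print('e',e,'base z',z0)
for cam in ['scene','top']:
    I,D=read_camera(cam);np.savez(f'{cam}1.npz',I=I,D=D);cv2.imwrite(f'pics/{cam}1.png',I[:,:,::-1])
    P=cloud(cam,D).reshape(-1,3);C=I.reshape(-1,3).astype(int)
    s=P[(np.hypot(P[:,0]-e[0],P[:,1]-e[1])<.055)&(P[:,2]>max(.045,z0-.01))&(P[:,2]<z0+.082)&(C.min(1)>110)&(np.ptp(C,axis=1)<45)]
    def f(v):
        c,sn=np.cos(v[2]),np.sin(v[2]);x=s[:,0]-v[0];y=s[:,1]-v[1]
        q=np.stack([abs(c*x+sn*y)-.028,abs(-sn*x+c*y)-.028,s[:,2]-.075-v[3],v[3]-s[:,2]],1)
        return np.where(q.max(1)>0,np.linalg.norm(np.maximum(q,0),axis=1),q.max(1))
    b=min((least_squares(f,[e[0],e[1],np.radians(a),z0],loss='soft_l1',f_scale=.001) for a in range(-40,50,15)),key=lambda r:r.cost)
    print(cam,len(s),b.x[:2].round(4),'yaw',np.degrees(b.x[2])%90,'z',b.x[3].round(4),'rms',np.sqrt(np.mean(b.fun**2)))
I=cv2.imread('pics/scene1.png');cv2.imwrite('pics/s1c.png',cv2.resize(I[140:290,240:420],None,fx=4,fy=4))
E
python3 rel.py
```

```text
t: 11.08
eef_pos: [0.5304, 0.2116, 0.1482]
tcp_rot: [2.491, 1.914, -0.0]
force: [-0.2, 0.4, -3.7]
finger_gap: 0.544
grip_force: 72.2
e [0.53037807 0.21163297 0.14817403] base z 0.079874030543573
scene 1108 [0.5311 0.2117] yaw 9.177767432096505 z 0.0809 rms 0.0011492146566183803
top 0 [0.5304 0.2116] yaw 50.0 z 0.0799 rms nan
  return _methods._mean(a, axis=axis, dtype=dtype,
  ret = ret.dtype.type(ret / rcount)
```

View pics/s1c.png

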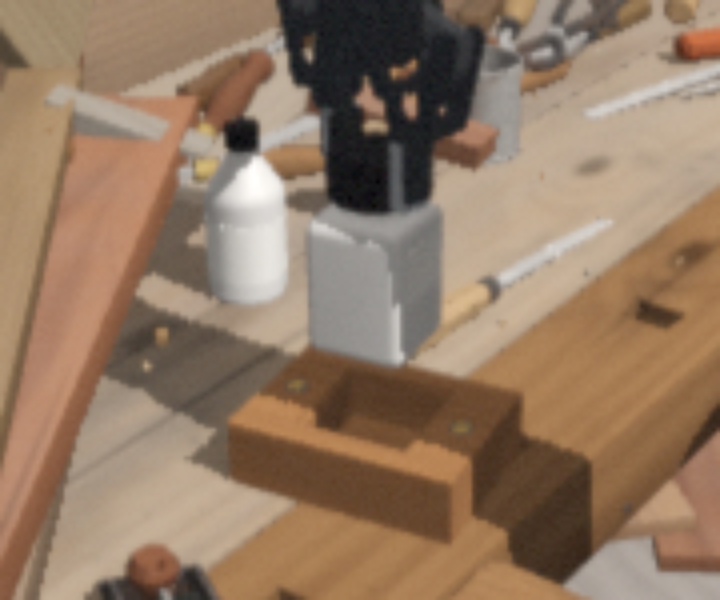

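The picture shows the flask upright and squared above the well, at about (285,370), with the well at (400,385). Lowering now.

```bash
python3 -m crank '[[[0,0,0.008,-0.8],[0,0,0.01,0],[0,0,0.01,0],[0,0,0.008,0],[0,0,0.004,0],[0,0,0.003,0],[0,0,0.003,0],[0,0,0.003,0],[0,0,0.003,0],[0,0,0,0]]]'
```

```text
t: 12.42
eef_pos: [0.5301, 0.2117, 0.0959]
tcp_rot: [-2.478, -1.931, 0.001]
force: [0.3, 0.1, -2.9]
finger_gap: 0.544
grip_force: 72.2
```

```bash
python3 -m crank '[[[0,0,0.004,0],[0,0,0.004,0],[0,0,0.004,0],[0,0,0.003,0],[0,0,0.002,0],[0,0,0.001,0],[0,0,0,0],[0,0,0,0]]]'
```

```text
t: 13.42
eef_pos: [0.5305, 0.2118, 0.0783]
tcp_rot: [2.478, 1.931, 0.0]
force: [-0.3, 0.2, -3.3]
finger_gap: 0.547
grip_force: 72.2
```

```bash
python3 -m crank '[[[0,0,0.001,0],[0,0,0.001,0],[0,0,0.001,0],[0,0,0,0],[0,0,0,0]]]'
```

```text
t: 14.05
eef_pos: [0.5306, 0.2118, 0.0759]
tcp_rot: [2.478, 1.931, 0.001]
force: [-1.5, 0.0, 5.6]
finger_gap: 0.549
grip_force: 73.0
```

```bash
python3 -m crank '[[[0,0,0.002,0],[0,0,0.001,0],[0,0,0.001,0],[0,0,0,0],[0,0,0,0]]]' - 80
```

```text
t: 14.68
eef_pos: [0.5308, 0.2119, 0.0726]
tcp_rot: [2.478, 1.93, 0.002]
force: [-2.8, -1.0, 9.2]
finger_gap: 0.543
grip_force: 81.2
```

```bash
python3 -m crank '[[[0,0,0.001,0],[0,0,0.001,0],[0,0,0,0],[0,0,0,0]]]'
```

```text
t: 15.18
eef_pos: [0.531, 0.2119, 0.0709]
tcp_rot: [2.478, 1.93, 0.003]
force: [-3.6, -1.1, 10.4]
finger_gap: 0.543
grip_force: 81.4
```

```bash
python3 -m crank '[[[0,0,0.001,0],[0,0,0.0005,0],[0,0,0,0],[0,0,0,0]]]'
```

```text
t: 15.68
eef_pos: [0.5311, 0.212, 0.0701]
tcp_rot: [2.477, 1.93, 0.003]
force: [-4.9, -1.2, 16.4]
finger_gap: 0.542
grip_force: 82.2
```

```bash
python3 -m crank '[[[0,0,0.001,0],[0,0,0,0],[0,0,0,0]]]'
```

```text
t: 16.05
eef_pos: [0.5315, 0.2121, 0.07]
tcp_rot: [2.477, 1.93, 0.005]
force: [-6.8, -1.7, 22.4]
finger_gap: 0.543
grip_force: 82.8
```

```bash
python3 -m crank '[[[0,0,0,-6],[0,0,0,-6],[0,0,0,-6],[0,0,0,-6],[0,0,0,-6],[0,0,0,-6],[0,0,0,-6],[0,0,0,-6],[0,0,0,-6],[0,0,0,-6],[0,0,0,-5],[0,0,0,0]]]'; python3 -c "
from rig import *
import numpy as np
o=observe();r=o['tcp_rot'];print(o['wrist_torque'],2*np.degrees(np.arctan2(r[1],r[0]))%360)"
```

```text
t: 17.55
eef_pos: [0.5331, 0.2126, 0.0699]
tcp_rot: [1.05, 2.956, 0.006]
force: [-2.6, -0.4, 17.5]
finger_gap: 0.538
grip_force: 82.2
[-0.09048969  0.60730921  0.10386409] 140.8823445740288
```

```bash
python3 -m crank '[[[0,0,-0.003,0],[0,0,-0.003,0],[0,0,-0.003,0],[0,0,-0.002,0],[0,0,0,0],[0,0,0,0]]]'
```

```text
t: 18.3
eef_pos: [0.5308, 0.2119, 0.0778]
tcp_rot: [1.053, 2.959, 0.001]
force: [1.9, 0.9, 3.7]
finger_gap: 0.542
grip_force: 81.3
```

```bash
python3 -m crank '[[[0,0,-0.003,0],[0,0,-0.003,0],[0,0,-0.003,0],[0,0,-0.003,0],[0,0,0,0],[0,0,0,0]]]'
```

```text
t: 19.05
eef_pos: [0.5302, 0.2117, 0.0896]
tcp_rot: [-1.053, -2.96, 0.0]
force: [0.6, 0.4, 0.1]
finger_gap: 0.54
grip_force: 81.9
```

```bash
python3 -m crank '[[[0,0,-0.004,0],[0,0,-0.008,0],[0,0,-0.01,0],[0,0,-0.012,0],[0,0,-0.012,0],[0,0,-0.012,0],[0,0,-0.01,0],[0,0,-0.007,0],[0,0,-0.0045,0],[0,0,0,0],[0,0,0,0],[0,0,0,0]]]'; cat > fin.py <<'E'
from h import *
e=observe();print(e['eef_pos'],e['force'],e['grip_force'])
for cam in ['scene','top']:
    I,D=read_camera(cam);P=cloud(cam,D).reshape(-1,3);C=I.reshape(-1,3).astype(int)
    d=np.hypot(P[:,0]-.531,P[:,1]-.212)
    w=P[(d<.05)&(P[:,2]>.045)&(P[:,2]<.14)&(C.min(1)>100)]
    if len(w):print(cam,'white zmax',np.sort(w[:,2])[-6:].round(4),'shoulder med',np.median(w[(w[:,2]>.07)&(w[:,2]<.095)][:,2]).round(4))
    k=P[(d<.035)&(P[:,2]>.13)&(P[:,2]<.2)];print(cam,'cap low z',np.sort(k[:,2])[:6].round(4),np.median(k,0).round(3))
    if cam=='scene': cv2.imwrite('pics/fin.png',cv2.resize(I[110:290,220:430][:,:,::-1],None,fx=3,fy=3))
E
python3 fin.py
```

```text
t: 20.55
eef_pos: [0.5301, 0.2117, 0.1687]
tcp_rot: [-1.053, -2.959, 0.001]
force: [-0.3, 0.3, -1.1]
finger_gap: 0.54
grip_force: 81.9
[0.53009394 0.2116575  0.16874318] [-0.29856339  0.33005408 -1.12291617] 81.90930403769016
scene white zmax [0.1065 0.1066 0.1067 0.1069 0.1069 0.107 ] shoulder med 0.0832
scene cap low z [0.1848 0.185  0.1853 0.1859 0.1859 0.1862] [0.516 0.23  0.193]
top white zmax [0.0775 0.0793 0.0798 0.0809 0.081  0.0813] shoulder med 0.077
top cap low z [] [nan nan nan]
  return _methods._mean(a, axis=axis, dtype=dtype,
  ret = um.true_divide(
```

View pics/fin.png

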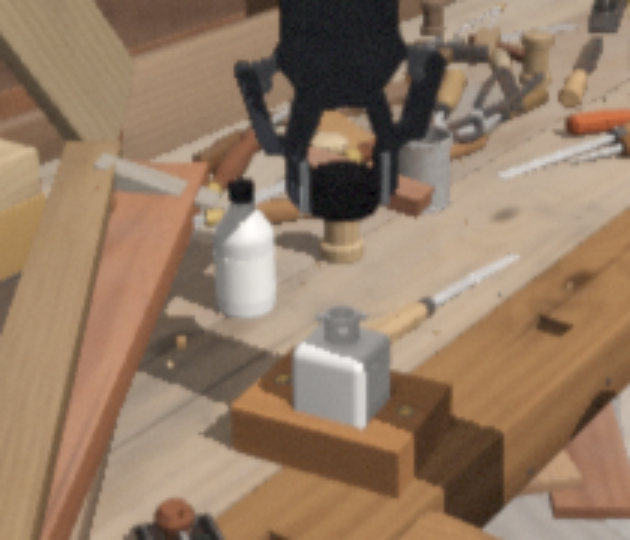

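The picture shows the flask home in the block with its neck open at about (325,342). The cap is level in the gripper at about (190,342), its lower edge at z≈0.185, which is 8 cm above the rim. The shoulder is at 0.083, which confirms the flask is home.

```bash
python3 -c "
from rig import *
print(hand_in())"
```

```text
the job is handed in; nothing more can be done
None
```

The job is handed in: the flask stands home in the block's well with its neck open, and the gripper holds the cap level and still about 8 cm above the rim; the final picture shows the nearby loose things undisturbed.

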